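Dock the oven rake and draw its telescopic handle out

ROBOT

A 6-joint arm with a two-finger parallel gripper is mounted at the origin on a cart in front of the work surface, level with it; the furniture and walls round the work are solid. World frame = base frame: x ahead of the robot, y to its left, z up, the work surface at z = 0. Lengths are in m, angles in rad, forces in N, time in s.
With the tool pointing down it reaches from about 0.25 to 0.8 m from the base axis. Payload 8.5 kg.
Tool frame: the origin (TCP) lies between the finger pads, 19 mm behind the fingertips; this is the grasp point; z points along the fingers, y is the line along which they close (so a half turn about z gives the same grasp; the last joint's range is limited). The gripper opens to 85 mm and grips with 20 to 120 N. Pads are 22 mm wide; open, the fingers measure 114 mm over their backs; the gripper's body (76 mm by 85 mm) begins 54 mm behind the grasp point. The pads swing forward as they close: fully open they stand 13 mm farther back than shut.
Start: joints at [1.221, 0.238, -0.013, 1.319, 0, 1.571], TCP at [0.18, 0.493, 0.25] pointing down, gripper open.
Joint ranges: [-2.66, 2.66], [-1.03, 1.9], [-1.14, 1.46], [-1.82, 2.27], [-1.45, 1.34], [-3.14, 3.14]. Speed limits (rad/s): [2.22, 2.22, 2.79, 3.14, 3.14, 3.14].

INTERFACE

Orientations are given as [roll, pitch, yaw] about the fixed x, y, z axes, in that order (R = Rz(yaw) Ry(pitch) Rx(roll)).
In Python, from cell import get_state, imaging, order gives the robot as it stands. The module is installed in compiled form; this text tells all that it offers.
- The arm moves only by the tool apply_moves, never from a script. Its argument "steps" is a list of rows, each a list of 6 numbers: the shift along the tool's x, y, z as a fraction of full scale, then the turn, a rotation vector about the tool's x, y, z as a fraction of full scale. A call has 1 to 8 rows; each row is the pose to reach, as a shift and turn from the pose commanded when the call began, along the tool's axes at that moment, turning the shorter way round; what a row does not reach only later rows make up. Full scale, the value 1, is 0.3 m for a shift and 360 degrees for a turn. A row lasts 1/8 s, in which the tool goes at most 62.5 mm and 10.7 degrees, less where a joint would pass 70% of its speed; a pose out of reach is approached as far as the arm can. A call with a number of a shift or a turn outside -1 to 1 is refused whole. A call with a gripper value outside its range is refused whole. "jaw" is the opening, from -1 (shut) to 1 (fully open), set as the call begins (left out, the last holds). The fingers move at their own pace and stop on an object; "force" is the grip in N (left out, the last holds). Time passes only in rows, so rows that repeat a pose let the fingers close. It gives the time, the measured TCP pose, the force, the opening and the grip force at its end, in the units of the state.
- get_state(): the state, without advancing time (a new reading comes with each control period).
- imaging.read_camera(name): name is "scene" or "top" or "wrist"; returns a dict with "frame" (480x640x3 uint8, red, green, blue), "intrinsics" (3x3 intrinsics, pixels), "k1" (the pictures are not rectified: a ray, as slopes to the right and down, at radius r is drawn at 1 + k1 r^2 times it, then the intrinsics apply), "rvec" (rotation vector, rad) and "tvec" (3), from world to camera coordinates, as OpenCV has them. Camera axes: x right, y down, z forward; pixel columns grow to the right and rows downward; lengths in m; the calibration is good to about 2 mm. A picture is of the moment at which its call begins. There is no depth.
- order.finish_job(): hands the job in; it is judged then, once.
The state is a dict: "time": time; "q": joint angles; "joint_vel": joint speeds; "tau": joint torques, N m; "eef_pos": TCP position; "eef_rot": TCP orientation; "ft_force": force on the tool from outside, world axes, zero at the start; "wrist_torque": the same for the moment, N m; "grip_width": finger opening in m; "grasp_force": force on a finger pad.
Only numpy, scipy, OpenCV 4.12 (cv2) and the standard library are available. Lean on these libraries where they do the work, as an engineer would, in place of code of your own. Each camera call takes 0.05 s, during which the arm holds its last target. There are 200 camera calls.

TASK

Put the blade of the telescopic oven rake fully down into the slot of the wooden dock, with its handle lying in the forked rest. Then squeeze the release button in the side of the grip, pull the grip straight out past the first stop to the second stop (full length), and finish while still holding the grip there, with the blade still seated in the slot. Leave the other things on the worktop where they are.

Things in the scene. Friction and masses are not known exactly. Their poses are not given: they have to be found in the camera images.
- rake: Telescopic oven rake, about 0.36 kg, lying level. Upright steel blade 5 (x) x 90 (y) x 42 (z) mm across the end of a handle that runs to the rake's -x, handle axis 30 mm above the blade's lower edge. Origin: middle of the lower edge; z up. Aluminium tube x -16 to -116 mm, 18 wide, 16 tall; then the black grip. Balance about x -55 mm. Bottom of blade and grip stand on the worktop.
- rake_tube (a point): Point on the axis of the rake's aluminium tube, 58 mm behind the blade (a good place to carry it); axes as the rake.
- rake_grip (a point): Middle of the grip, on the handle axis; 155 mm behind the blade when pushed in, 225 mm at the second stop. Axes as the rake. Grip 80 mm long, 30 wide (y), from 14 mm above to 30 below the axis, wire loop 19 mm past its tail. At this point a grey button 22 x 18 mm stands 5 mm proud of its +y side.
- extension (a joint): How far the grip is drawn out along the rake's -x, m: 0 pushed in, 0.035 first stop, 0.070 second stop and end of travel. It is locked at each stop while the button is out; freed, it slides with about 1.5 N and stays where it is left.
- button (a joint): Release button in the grip's +y side, m: 0 out, 0.005 flush. Spring 3 N rising to 5.5 N; frees the lock from about 0.0035. Gripping the grip at its middle, across its width, presses it.
- dock: Wooden dock fixed to the worktop; origin on the worktop under the slot's middle, z up, handle side is its -x. Block 40 (x) x 110 (y) x 49 mm high; slot along y, open above and at both ends, 9 mm wide, 18 deep, mouth flared to 15. At x -92 to -106 a forked rest: saddle 51.5 mm high, prongs 23 mm apart, flared, to 75 mm high. Base plate 8 mm thick to x -112.
- dock_slot (a point): Middle of the slot's floor, 30 mm above the worktop, axes as the dock. A docked rake's origin lies here with its axes along the dock's, its handle axis 60 mm above the worktop.
- egg_cup: Bystander: wooden egg cup, 47 mm wide, 57 mm tall; origin under its middle.
- garlic: Bystander: garlic bulb, 53 mm; origin under its middle.
- weight: Bystander: small brass bell weight, 34 mm; origin under its middle.

How it is judged:
On the way:
1. the blade is seated in the dock's slot, handle in the rest, with the telescope still pushed in (z of rake in the frame of dock_slot below 0.006 m and x of rake in the frame of dock_slot between -0.006 and 0.006 m and y of rake in the frame of dock_slot between -0.015 and 0.015 m and x of rake_grip in the frame of dock_slot below -0.1 m and angle between the x axis of rake and the x axis of dock, either way round below 0.12 rad and angle between rake's own z axis and vertical below 0.12 rad and value of joint extension below 0.02 m), for 0.2 s.
At the end, for the whole second after the job is handed in: Blade in the slot (edge within 6 mm of the floor in height and across, 15 mm along), rake level and in line with the dock within 0.12 rad, handle towards the rest; grip drawn out over 65 mm; fingers hold the rake (over 3 N), TCP within 50 mm of the grip's middle; at rest (z of rake in the frame of dock_slot below 0.006 m and x of rake in the frame of dock_slot between -0.006 and 0.006 m and y of rake in the frame of dock_slot between -0.015 and 0.015 m and x of rake_grip in the frame of dock_slot below -0.1 m and angle between the x axis of rake and the x axis of dock, either way round below 0.12 rad and angle between rake's own z axis and vertical below 0.12 rad and value of joint extension above 0.065 m and contact force between the fingers and rake above 3 N and distance between the grasp point and rake_grip below 0.05 m and linear speed of rake below 0.03 m/s); the arm keeps its last pose, push and grip.
It fails at once if a bystander was pushed more than 40 mm from its place (distance of any of egg_cup, garlic, weight from where it was at the start of the episode above 0.04 m).
It also fails if it takes over 48 s, if anything falls off the work surface, if the arm or the gripper's body presses on something with over 40 N, if the wrist force passes 120 N, or if a joint passes its speed limit or range.

## Working session

There is one attempt and no reset: what is moved stays moved. The work goes in short steps, Python scripts to look and compute and a tool call to move; the robot and the scene stay as the last step left them, time stands still between calls to the robot, and variables do not carry over. Pictures are saved under pics/ and viewed, at most 10 in all, crops included, and the job is handed in when it is done.

Besides the shell and the picture viewer there is one more tool, called as a command line: name --pt "numbers of a row" for each row, then --argument value for the rest. apply_moves: Moves the arm, as the interface text tells. Shift numbers are shares of 0.3 m and turn numbers shares of 360 degrees, none past 1 either way. Its arguments: {"type":"object","properties":{"steps":{"type":"array","items":{"type":"array","items":{"type":"number"}}},"jaw":{"type":"number"},"force":{"type":"number"}},"required":["steps"]}

```bash
mkdir -p pics
cat > h.py <<'E'
import numpy as np, cv2
from cell import get_state, imaging, order
from scipy.spatial.transform import Rotation as R
def cam(n):
    c=imaging.read_camera(n); c['Rm']=cv2.Rodrigues(np.array(c['rvec'],float))[0]; c['t']=np.array(c['tvec'],float).ravel(); c['K']=np.array(c['intrinsics'],float); return c
def ray(c,uv):
    K=c['K']; d=np.array([(uv[0]-K[0,2])/K[0,0],(uv[1]-K[1,2])/K[1,1]]); s=d.copy()
    for _ in range(20): s=d/(1+c['k1']*(s@s))
    return -c['Rm'].T@c['t'], c['Rm'].T@np.array([s[0],s[1],1])
def onz(c,uv,z):
    o,d=ray(c,uv); return o+d*(z-o[2])/d[2]
def proj(c,p):
    q=c['Rm']@np.array(p)+c['t']; s=q[:2]/q[2]; s=s*(1+c['k1']*(s@s)); return c['K'][:2,:2]@s+c['K'][:2,2]
def two(c1,u1,c2,u2):
    a,d=ray(c1,u1); b,e=ray(c2,u2); k=np.linalg.lstsq(np.c_[d,-e],b-a,rcond=None)[0]; p,q=a+k[0]*d,b+k[1]*e
    return (p+q)/2, np.linalg.norm(p-q)
def save(c,n,crop=None,f=1):
    im=c['frame'][:,:,::-1]
    if crop: x0,y0,x1,y1=crop; im=im[y0:y1,x0:x1]
    cv2.imwrite('pics/'+n,cv2.resize(im,None,fx=f,fy=f,interpolation=cv2.INTER_CUBIC))
E
python3 - <<'E'
from h import *
for n in('top','scene'):
    c=cam(n); save(c,n+'0.png'); print(n,-c['Rm'].T@c['t'],c['K'][0,0])
s=get_state(); print(s)
E
```

```text
top [0.38245058 0.03630821 0.92636744] 617.3152735848191
scene [0.26596819 0.46264289 0.71723106] 452.490966068254
{'time': 0.1, 'q': array([ 1.22100887e+00,  2.38759829e-01, -1.41700727e-02,  1.31917774e+00,
       -8.94441526e-06,  1.57082872e+00]), 'joint_vel': array([ 0.00154177, -0.00203325,  0.00120564,  0.00115271,  0.00021058,
       -0.00086703]), 'tau': array([-2.96111493e-04, -5.39721966e+01,  3.46997666e+01,  1.34857689e-02,
       -3.08950484e-05, -1.96080703e-05]), 'eef_pos': array([0.17980297, 0.49289013, 0.24942135]), 'eef_rot': array([-3.14028134e+00,  8.98688531e-06,  2.79177282e+00]), 'ft_force': array([-0.10212439, -0.06312534, -0.07888556]), 'wrist_torque': array([-0.02258398,  0.01414185,  0.01272071]), 'grasp_force': 0.0, 'grip_width': 0.0855523831117722}
```

View pics/top0.png

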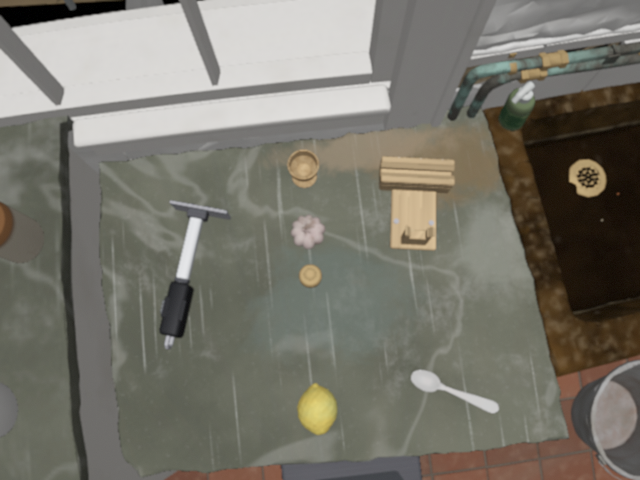

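View pics/scene0.png

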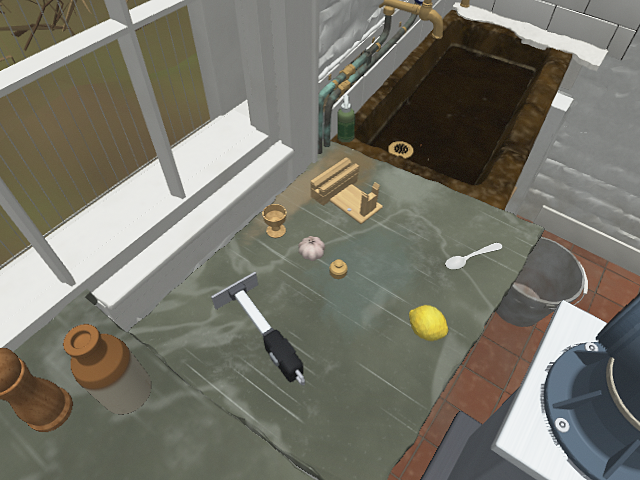

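Top view: rake with its blade at about (200,210), tube (190,245), grip (177,308). The dock block is at (417,173) with the fork at (417,236). Bystanders are at (303,168), (308,232) and (310,275). I'll zoom in on both.

Run:
```python
from h import *
t=cam('top'); s=cam('scene')
def crop(c,x,y,w,h,f): return cv2.resize(c['frame'][y:y+h,x:x+w,::-1],None,fx=f,fy=f,interpolation=cv2.INTER_CUBIC)
a=crop(t,150,190,100,150,4); b=crop(t,370,145,100,115,4)
cv=np.zeros((600,800,3),np.uint8); cv[:,:400]=a; cv[:460,400:]=b; cv2.imwrite('pics/c1.png',cv)
for n,c in(('top',t),('scene',s)):
    im=c['frame'].astype(int); hsv=cv2.cvtColor(c['frame'],cv2.COLOR_RGB2HSV)
    m=((im.min(2)>185)).astype(np.uint8); 
    k=cv2.connectedComponentsWithStats(m)
    for st,ce in zip(k[2],k[3]):
        if 80<st[4]<3000: print(n,'white',st,ce)
    m=((im.max(2)<45)).astype(np.uint8); k=cv2.connectedComponentsWithStats(m)
    for st,ce in zip(k[2],k[3]):
        if 200<st[4]<3000: print(n,'black',st,ce)
```

```text
top white [474  35 107  19 384] [525.06770833  43.41666667]
top white [517  82  16  15  91] [525.06593407  89.01098901]
top white [177 218  24  60 657] [188.32876712 247.66666667]
top white [412 371  86  42 813] [449.89052891 389.94710947]
top black [   0    0  125   27 1705] [55.20762463 11.37184751]
top black [174 284  19  53 308] [184.54220779 311.31493506]
scene white [129   0  54  24 569] [150.06151142   8.65553603]
scene white [ 453    3  155   63 1992] [537.61596386  34.24196787]
scene white [   0   19  127   71 2058] [58.00242954 51.69339164]
scene white [319  41  41  38 144] [336.32638889  60.63194444]
scene white [333  76  30  32 137] [346.29927007  95.97080292]
scene white [552  92  21  19 247] [561.5708502  101.45748988]
scene white [543 205  97  47 192] [593.07291667 229.0625    ]
scene white [445 243  57  26 389] [469.60411311 256.19280206]
scene white [304 244  16  11  94] [310.85106383 248.35106383]
scene white [236 291  35  42 468] [252.78846154 311.23076923]
scene white [555 418  14  14 103] [561.6407767  424.53398058]
scene black [459  19  30  33 461] [472.329718    36.45770065]
scene black [278 352  25  30 226] [290.2699115  370.12831858]
```

View pics/c1.png

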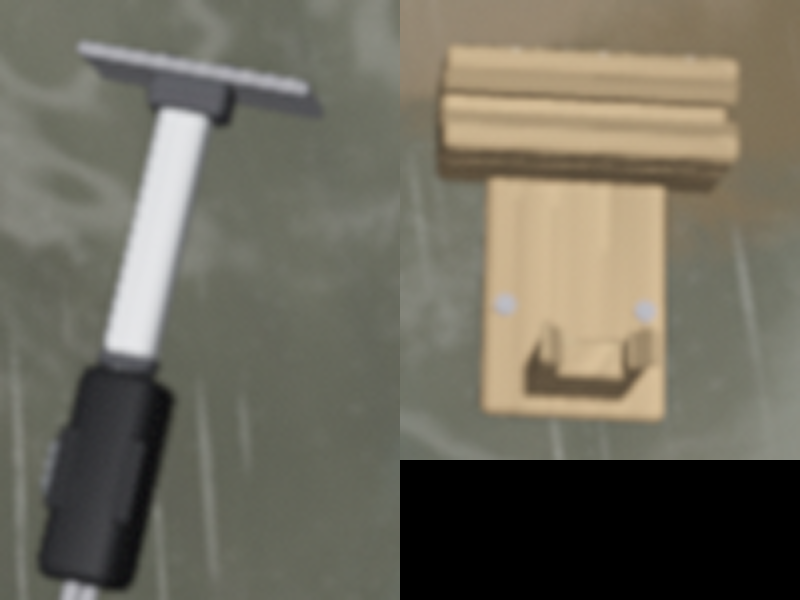

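Crop: the blade's top edge runs from (80,45) to (307,88), the tube axis from (183,110) to (132,357), and the button is on the left of the grip at (50,470). The dock block's top corners are (449,48), (738,60), (442,152) and (737,162). The plate's near corners are (483,413) and (664,418).

Run:
```python
from h import *
t=cam('top'); s=cam('scene')
A=lambda x,y,z: onz(t,(x/4+150-.375,y/4+190-.375),z)
B=lambda x,y,z: onz(t,((x-400)/4+370-.375,y/4+145-.375),z)
r=np.round
bl,br=A(80,45,.042),A(307,88,.042); print('blade',r(bl,4),r(br,4),np.linalg.norm(bl-br))
# tube via mask: axis
m=(t['frame'].min(2)>150).astype(np.uint8); m[:, :150]=0; m[:215]=0;m[282:]=0;m[:,215:]=0
pts=np.array([onz(t,(x,y),.036)[:2] for y,x in zip(*np.nonzero(m))]); c=pts.mean(0); w,V=np.linalg.eigh(np.cov(pts.T)); d=V[:,1]*np.sign(V[0,1]); print('tube',c,d,np.degrees(np.arctan2(d[1],d[0])),np.sqrt(12*w))
T1,T2=A(183,110,.036),A(132,357,.036); print('tube ends',r(T1,4),r(T2,4),np.linalg.norm(T1-T2))
g=[A(85,368,.044),A(168,393,.044),A(40,575,.044),A(128,588,.044)]; print('grip',r(g,4), r(np.mean(g,0),4)); print('btn',A(50,470,.03))
for z,P in((.049,[(449,48),(738,60),(442,152),(737,162)]),(.008,[(483,413),(664,418),(490,180)]),(.0515,[(558,378),(622,378),(557,342),(625,342)])):
    print(z,[r(B(*p,z),4).tolist() for p in P])
for n,p in(('cup',(303,168)),('garlic',(308,232)),('wt',(310,275))): print(n,onz(t,p,.03))
```

```text
blade [0.6543 0.2424 0.042 ] [0.6279 0.158  0.042 ] 0.08842346817572373
tube [0.5807197  0.21946156] [ 0.95546297 -0.29511103] -17.164195229414634 [0.01877533 0.09301793]
tube ends [0.6263 0.206  0.036 ] [0.5352 0.231  0.036 ] 0.09451854888979883
grip [[0.5316 0.2468 0.044 ]
 [0.5193 0.2169 0.044 ]
 [0.4584 0.268  0.044 ]
 [0.4507 0.2363 0.044 ]] [0.49  0.242 0.044]
btn [0.4975661  0.26555315 0.03      ]
0.049 [[0.6852, -0.0819, 0.049], [0.6689, -0.1902, 0.049], [0.6449, -0.0739, 0.049], [0.6292, -0.1832, 0.049]]
0.008 [[0.5529, -0.081, 0.008], [0.5432, -0.1494, 0.008], [0.6439, -0.0961, 0.008]]
0.0515 [[0.5546, -0.1043, 0.0515], [0.552, -0.1275, 0.0515], [0.5679, -0.1058, 0.0515], [0.5651, -0.1306, 0.0515]]
cup [0.68681045 0.03777099 0.03      ]
garlic [0.58628894 0.04060207 0.03      ]
wt [0.52167376 0.0444501  0.03      ]
```

```bash
cat >> h.py <<'E'
def plan(p0,y0,p1,y1):
    "tool-down pose (pos, yaw deg) to pose -> row"
    a=np.radians(y0); d=np.array(p1)-p0; dy=(y1-y0+180)%360-180
    return np.round([*(np.array([np.cos(a)*d[0]+np.sin(a)*d[1],np.sin(a)*d[0]-np.cos(a)*d[1],-d[2]])/.3),0,0,-dy/360],4)
E
python3 - <<'E'
from h import *
y0=np.degrees(2.792)
print(plan([.18,.493,.25],y0,[.38,.36,.2],y0-90))
E
```

```text
[-0.7782 -0.1882  0.1667  0.      0.      0.25  ]
```

apply_moves --pt "-0.778 -0.188 0.167 0 0 0.25" --pt "-0.778 -0.188 0.167 0 0 0.25" --pt "-0.778 -0.188 0.167 0 0 0.25" --pt "-0.778 -0.188 0.167 0 0 0.25" --pt "-0.778 -0.188 0.167 0 0 0.25" --pt "-0.778 -0.188 0.167 0 0 0.25" --pt "-0.778 -0.188 0.167 0 0 0.25" --pt "-0.778 -0.188 0.167 0 0 0.25" --jaw 1

```text
time: 1.3
eef_pos: [0.3799, 0.3601, 0.1998]
eef_rot: [-3.141, 0.0, 1.285]
ft_force: [-0.8, -0.1, -0.1]
grip_width: 0.0855
grasp_force: 0.0
```

Run:
```python
from h import *
print(plan([.38,.36,.2],np.degrees(1.285),[.587,.2173,.12],-17.2))
```

```text
[-0.2618  0.7961  0.2667  0.      0.      0.2523]
```

apply_moves --pt "-0.262 0.796 0.267 0 0 0.252" --pt "-0.262 0.796 0.267 0 0 0.252" --pt "-0.262 0.796 0.267 0 0 0.252" --pt "-0.262 0.796 0.267 0 0 0.252" --pt "-0.262 0.796 0.267 0 0 0.252" --pt "-0.262 0.796 0.267 0 0 0.252" --pt "-0.262 0.796 0.267 0 0 0.252" --pt "-0.262 0.796 0.267 0 0 0.252"

```text
time: 2.3
eef_pos: [0.6025, 0.1256, 0.1195]
eef_rot: [-3.02, 0.015, 0.15]
ft_force: [0.6, 0.2, -0.6]
grip_width: 0.0856
grasp_force: 0.0
```

Run:
```python
from h import *
c=cam('wrist'); save(c,'w1.png'); s=get_state(); print(s['eef_pos'],np.degrees(s['eef_rot']),s['q'])
y=np.radians(-17.2);ux=np.array([np.cos(y),np.sin(y),0])
for a in(0,.058,.155): print(proj(c,np.array([.6423,.2001,.038])-a*ux))
```

```text
[0.60244582 0.12355924 0.11944883] [-173.03099058    0.89978537    8.38758979] [ 0.14542704  0.4679651  -0.01482042  1.10383285  0.12161696  3.14062158]
[234.58173881 168.57551343]
[205.07293131 246.32915072]
[165.40785974 351.67209206]
```

View pics/w1.png

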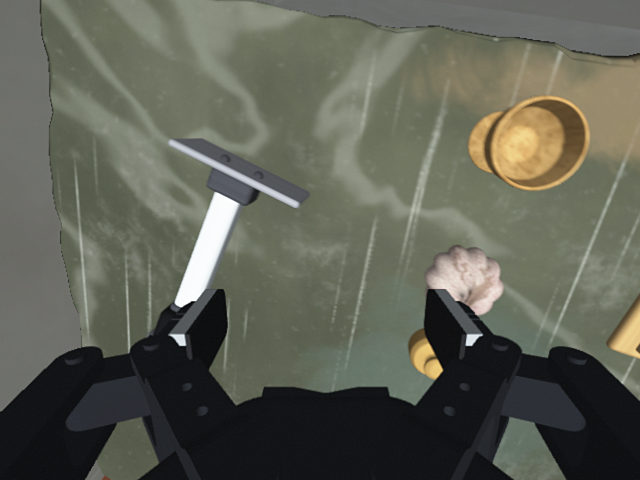

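The wrist turn ran into the joint 6 limit. The original half-turn is the one to use (q6 = q1+π−yaw), so I'm turning back.

```bash
cat >> h.py <<'E'
def gplan(p1,y1):
    s=get_state(); R0=R.from_euler('xyz',s['eef_rot']); R1=R.from_euler('xyz',[180,0,y1],degrees=True)
    return np.round([*(R0.inv().apply(np.array(p1)-s['eef_pos'])/.3),*((R0.inv()*R1).as_rotvec()/2/np.pi)],4), s['eef_pos'],np.degrees(s['eef_rot'])
E
python3 - <<'E'
from h import *
print(*gplan([.587,.2173,.16],85))
E
```

```text
[-0.0075 -0.3307 -0.0957 -0.0181 -0.0108 -0.2127] [0.60244582 0.12355924 0.11944883] [-173.03099058    0.89978537    8.38758979]
```

apply_moves --pt "-0.008 -0.331 -0.096 -0.018 -0.011 -0.213" --pt "-0.008 -0.331 -0.096 -0.018 -0.011 -0.213" --pt "-0.008 -0.331 -0.096 -0.018 -0.011 -0.213" --pt "-0.008 -0.331 -0.096 -0.018 -0.011 -0.213" --pt "-0.008 -0.331 -0.096 -0.018 -0.011 -0.213" --pt "-0.008 -0.331 -0.096 -0.018 -0.011 -0.213" --pt "-0.008 -0.331 -0.096 -0.018 -0.011 -0.213" --pt "-0.008 -0.331 -0.096 -0.018 -0.011 -0.213"

```text
time: 3.35
eef_pos: [0.5858, 0.2212, 0.1603]
eef_rot: [3.141, 0.002, 1.493]
ft_force: [-0.1, 0.0, 0.1]
grip_width: 0.0852
grasp_force: 0.0
```

Run:
```python
from h import *
print(*gplan([.587,.2173,.13],162.8),get_state()['q'])
```

```text
[-1.240e-02  4.800e-03  1.010e-01 -1.000e-04  3.000e-04 -2.146e-01] [0.58583993 0.22115949 0.16028915] [1.79948494e+02 9.95984927e-02 8.55449325e+01] [ 3.61867730e-01  4.49737096e-01  7.06629935e-02  1.19164858e+00
 -1.95561868e-03  2.01041880e+00]
```

apply_moves --pt "-0.012 0.005 0.101 0 0 -0.215" --pt "-0.012 0.005 0.101 0 0 -0.215" --pt "-0.012 0.005 0.101 0 0 -0.215" --pt "-0.012 0.005 0.101 0 0 -0.215" --pt "-0.012 0.005 0.101 0 0 -0.215" --pt "-0.012 0.005 0.101 0 0 -0.215" --pt "-0.012 0.005 0.101 0 0 -0.215" --pt "-0.012 0.005 0.101 0 0 -0.215"

```text
time: 4.35
eef_pos: [0.5873, 0.2171, 0.13]
eef_rot: [-3.14, 0.001, 2.843]
ft_force: [-0.5, 0.0, -0.1]
grip_width: 0.0855
grasp_force: 0.0
```

Run:
```python
from h import *
c=cam('wrist'); save(c,'w2.png'); print(*gplan([.587,.2173,.034],162.8),get_state()['q'])
y=np.radians(-17.2);ux=np.array([np.cos(y),np.sin(y),0])
for a in(0,.058,.155): print(proj(c,np.array([.6423,.2001,.038])-a*ux))
```

```text
[ 1.400e-03  9.000e-04  3.197e-01 -2.000e-04  1.000e-04  2.000e-04] [0.58729171 0.21706624 0.12992251] [-1.79923346e+02  4.93427991e-02  1.62886135e+02] [ 0.35476254  0.46808719  0.0200332   1.12287189 -0.0015858   0.65345652]
[325.10380988 323.87091163]
[325.17620181 247.8027197 ]
[325.32321562  93.83205878]
```

View pics/w2.png

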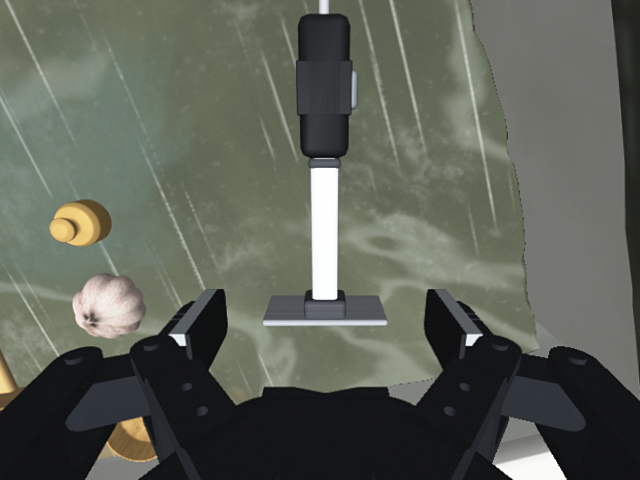

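The wrist picture shows the tube straight below at column 325 and the blade at row 323, which matches the prediction. Going down to grip.

apply_moves --pt "0.001 0.001 0.1 0 0 0" --pt "0.001 0.001 0.22 0 0 0" --pt "0.001 0.001 0.29 0 0 0" --pt "0.001 0.001 0.332 0 0 0" --pt "0.001 0.001 0.332 0 0 0"

```text
time: 5.03
eef_pos: [0.5868, 0.2171, 0.0298]
eef_rot: [-3.14, 0.0, 2.841]
ft_force: [-0.0, 0.3, 0.5]
grip_width: 0.0854
grasp_force: 0.0
```

apply_moves --pt "0 0 0 0 0 0" --pt "0 0 0 0 0 0" --pt "0 0 0 0 0 0" --pt "0 0 0 0 0 0" --pt "0 0 0 0 0 0" --pt "0 0 0 0 0 0" --pt "0 0 0 0 0 0" --pt "0 0 0 0 0 0" --jaw -1 --force 50

```text
time: 6.02
eef_pos: [0.5874, 0.2172, 0.031]
eef_rot: [-3.141, 0.002, 2.843]
ft_force: [-2.3, -0.9, 5.1]
grip_width: 0.0169
grasp_force: 49.7
```

apply_moves --pt "0 0 -0.08 0 0 0" --pt "0 0 -0.2 0 0 0" --pt "0 0 -0.33 0 0 0" --pt "0 0 -0.367 0 0 0" --pt "0 0 -0.367 0 0 0" --pt "0 0 -0.367 0 0 0"

```text
time: 6.78
eef_pos: [0.5862, 0.2171, 0.1386]
eef_rot: [-3.138, -0.001, 2.843]
ft_force: [-0.8, 0.1, -4.1]
grip_width: 0.0174
grasp_force: 49.7
```

Run:
```python
from h import *
# tube point in dock: slot centre minus 58 mm
y=np.radians(-8.7); ux=np.array([np.cos(y),np.sin(y)])
p=np.array([.6573,-.1321])-.058*ux; print(p)
print(*gplan([*p,.14],171.3)); print(get_state()['ft_force'],get_state()['wrist_torque'])
c=cam('wrist'); save(c,'w3.png')
m=(c['frame'].min(2)>185).astype(np.uint8)
k=cv2.connectedComponentsWithStats(m)
for st,ce in zip(k[2],k[3]):
    if st[4]>80: print(st,ce)
```

```text
[ 0.59996735 -0.12332687]
[-3.7780e-01 -1.0709e+00 -1.9000e-03 -5.0000e-04 -2.0000e-04 -2.3400e-02] [0.58622644 0.21706511 0.1385624 ] [-1.79822441e+02 -6.11200185e-02  1.62879674e+02]
[-0.81397673  0.06427779 -4.11232458] [-0.01738187  0.03415184 -0.00133091]
[     0      0    640    480 296170] [320.5017051  237.67996083]
[ 301  190   49  203 8924] [325.24932766 287.00874048]
[  82  279   56   54 1756] [110.43507973 303.00854214]
```

View pics/w3.png

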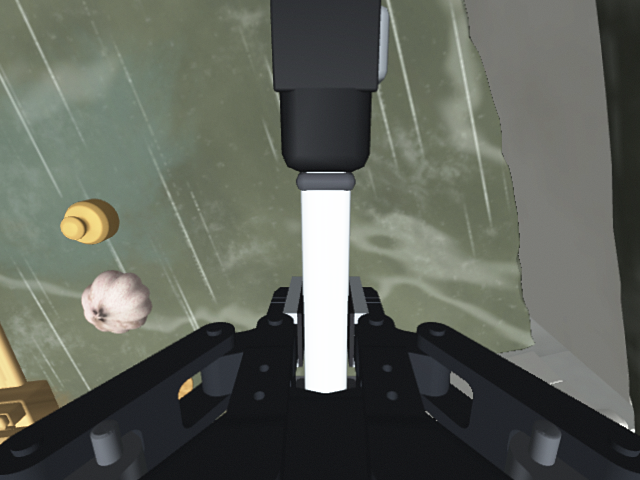

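Run:
```python
from h import *
c=cam('wrist'); s=get_state(); y=np.radians(162.88-180); ux=np.array([np.cos(y),np.sin(y),0])
for a in(.054,.056,.058,.060,.062): print(a,proj(c,s['eef_pos']-a*ux+[0,0,.008]), proj(c,s['eef_pos']-a*ux))
```

```text
0.054 [325.17787414 189.87539165] [325.2230522  186.85344222]
0.056 [325.17634928 184.07327491] [325.22182    181.40262112]
0.058 [325.17481124 178.21749549] [325.22057762 175.90462472]
0.06 [325.17325989 172.30745464] [325.21932496 170.35896136]
0.062 [325.17169509 166.34254821] [325.21806192 164.76513529]
```

apply_moves --pt "-0.05 -0.15 0 0 0 -0.003" --pt "-0.12 -0.35 0 0 0 -0.009" --pt "-0.17 -0.48 0 0 0 -0.012" --pt "-0.23 -0.65 0 0 0 -0.016" --pt "-0.3 -0.85 -0.002 0 0 -0.02" --pt "-0.34 -0.96 -0.002 0 0 -0.023" --pt "-0.345 -0.98 -0.002 0 0 -0.023" --pt "-0.345 -0.98 -0.002 0 0 -0.023"

```text
time: 7.88
eef_pos: [0.599, -0.0941, 0.1409]
eef_rot: [-3.14, -0.0, 2.986]
ft_force: [0.6, 0.5, -3.1]
grip_width: 0.017
grasp_force: 50.0
```

Run:
```python
from h import *
print(*gplan([.59997,-.1233,.14],171.3),get_state()['q'])
```

```text
[-0.0181 -0.0958  0.003  -0.0002 -0.0001 -0.0005] [ 0.59904573 -0.0940526   0.14086255] [-1.79931298e+02 -2.17239914e-02  1.71103549e+02] [-1.55163056e-01  4.29045363e-01 -1.56155825e-02  1.12651467e+00
 -1.19903636e-03  1.09301179e-04]
```

apply_moves --pt "-0.018 -0.096 0.06 0 0 0" --pt "-0.018 -0.096 0.1 0 0 0" --pt "-0.018 -0.096 0.1 0 0 0" --pt "-0.018 -0.096 0.1 0 0 0"

```text
time: 8.38
eef_pos: [0.6006, -0.1222, 0.112]
eef_rot: [-3.14, 0.001, 2.989]
ft_force: [-0.3, 0.5, -4.3]
grip_width: 0.0169
grasp_force: 49.9
```

Run:
```python
from h import *
print(*gplan([.59997,-.1233,.11],171.3))
t=cam('top'); s=cam('scene'); 
def crop(c,x,y,w,h,f): return cv2.resize(c['frame'][y:y+h,x:x+w,::-1],None,fx=f,fy=f,interpolation=cv2.INTER_CUBIC)
cv=np.zeros((600,800,3),np.uint8); cv[:560,:400]=crop(t,370,130,100,140,4); cv[:,400:]=crop(s,290,120,100,150,4); cv2.imwrite('pics/c2.png',cv)
```

```text
[ 0.0016 -0.0039  0.0068 -0.0002  0.0002 -0.0002] [ 0.60061549 -0.12222228  0.11204116] [-1.79926695e+02  6.72656533e-02  1.71235027e+02]
```

View pics/c2.png

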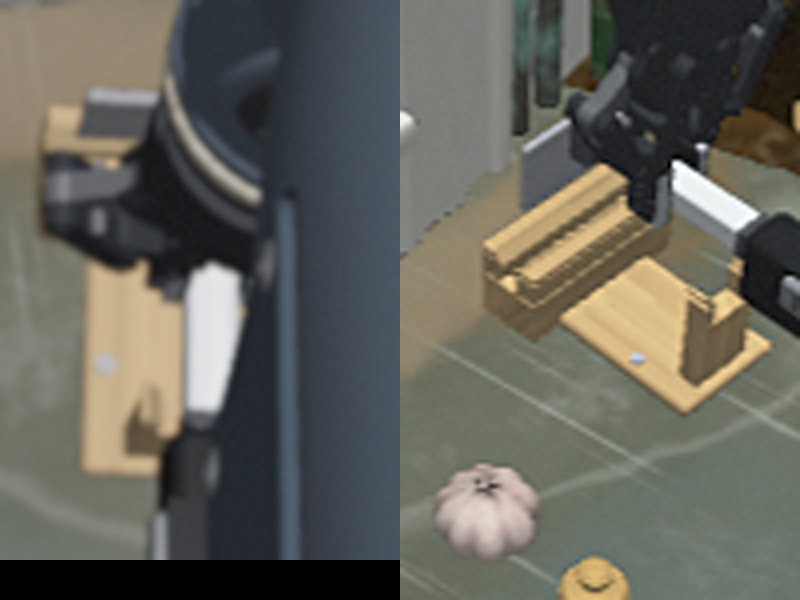

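Top: the blade's left corner is at crop (88,90). Scene: the blade's left corners are at (522,150) upper and (523,207) lower. The dock's slot left end is near (510,285), and the fork's tips are at (690,287) and (745,290). Checking these against projections.

Run:
```python
from h import *
t=cam('top'); s=cam('scene'); st=get_state(); a=st['eef_rot'][2]-np.pi
def W(o,a,p): return np.array(o)+R.from_euler('z',a).apply(p)
T=lambda u:np.round((u-[370,130]+.375)*4); S=lambda u:np.round((u-[290,120]+.375)*4+[400,0])
print('TCP',st['eef_pos'],np.degrees(a))
for n,p in(('bl top back',(.0555,.045,.012)),('bl top front',(.0605,.045,.012)),('bl low',(.0555,.045,-.03))):
    w=W(st['eef_pos'],a,p); print(n,T(proj(t,w)),S(proj(s,w)))
D=np.array([.6573,-.1321,0]); da=np.radians(-8.7)
for p in((.02,.055,.049),(-.02,.055,.049),(-.02,-.055,.049),(-.0045,.055,.031),(-.02,.055,0),(-.112,.035,.008),(-.112,-.035,.008),(-.106,.0115,.0515),(-.106,-.0115,.0515)):
    w=W(D,da,p); print(p,T(proj(t,w)),S(proj(s,w)))
# direct triangulation
U=lambda x,y:(x/4+370-.375,y/4+130-.375); V=lambda x,y:((x-400)/4+290-.375,y/4+120-.375)
print(two(t,U(88,90),s,V(522,150)))
```

```text
TCP [ 0.6007427  -0.12294281  0.11229036] -8.805610548621186
bl top back [91. 95.] [524. 149.]
bl top front [92. 81.] [517. 144.]
bl low [ 79. 135.] [523. 212.]
(0.02, 0.055, 0.049) [ 46. 108.] [480. 247.]
(-0.02, 0.055, 0.049) [ 44. 209.] [534. 286.]
(-0.02, -0.055, 0.049) [337. 222.] [677. 185.]
(-0.0045, 0.055, 0.031) [ 41. 185.] [513. 295.]
(-0.02, 0.055, 0) [ 33. 247.] [533. 351.]
(-0.112, 0.035, 0.008) [ 82. 476.] [686. 415.]
(-0.112, -0.035, 0.008) [266. 483.] [774. 345.]
(-0.106, 0.0115, 0.0515) [159. 439.] [716. 327.]
(-0.106, -0.0115, 0.0515) [222. 441.] [745. 305.]
(array([ 0.66401651, -0.08635755,  0.12355426]), np.float64(0.0010528780194116172))
```

Run:
```python
from h import *
s=cam('scene'); save(s,'c3.png',(305,145,405,235),8)
```

```text
(no output)
```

View pics/c3.png

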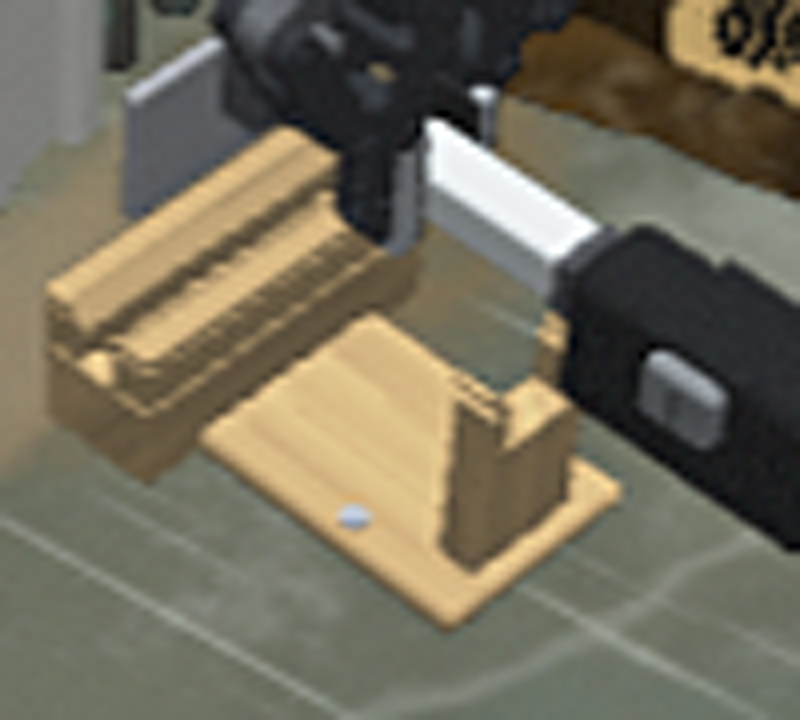

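apply_moves --pt "0.002 -0.003 0.03 0 0 0" --pt "0.002 -0.003 0.06 0 0 0" --pt "0.002 -0.003 0.09 0 0 0" --pt "0.002 -0.003 0.105 0 0 0" --pt "0.002 -0.003 0.12 0 0 0" --pt "0.002 -0.003 0.12 0 0 0" --pt "0.002 -0.003 0.12 0 0 0"

```text
time: 9.5
eef_pos: [0.5998, -0.1242, 0.0759]
eef_rot: [-3.14, 0.001, 2.987]
ft_force: [0.2, 0.0, -3.8]
grip_width: 0.0171
grasp_force: 50.0
```

apply_moves --pt "0 0.003 0.01 0 0 0" --pt "0 0.003 0.02 0 0 0" --pt "0 0.003 0.03 0 0 0" --pt "0 0.003 0.037 0 0 0" --pt "0 0.003 0.037 0 0 0"

```text
time: 10.12
eef_pos: [0.6013, -0.1235, 0.0649]
eef_rot: [-3.14, 0.004, 2.987]
ft_force: [6.6, -0.8, -1.4]
grip_width: 0.0172
grasp_force: 50.4
```

The contact pushes +x, so the blade is riding the near wall. I'll shift about 3 mm in +x and continue.

apply_moves --pt "-0.005 0 0 0 0 0" --pt "-0.01 0 0 0 0 0" --pt "-0.01 0 0.005 0 0 0" --pt "-0.01 0 0.01 0 0 0" --pt "-0.01 0 0.013 0 0 0" --pt "-0.01 0 0.013 0 0 0"

```text
time: 10.88
eef_pos: [0.6021, -0.1237, 0.0609]
eef_rot: [-3.14, -0.0, 2.987]
ft_force: [-4.0, 0.9, 2.6]
grip_width: 0.0168
grasp_force: 51.0
```

apply_moves --pt "0.003 0 0.003 0 0 0" --pt "0.003 0 0.003 0 0 0" --pt "0.003 0 0.003 0 0 0"

```text
time: 11.25
eef_pos: [0.6021, -0.1237, 0.0607]
eef_rot: [-3.14, 0.002, 2.987]
ft_force: [-4.3, 0.9, 7.0]
grip_width: 0.0169
grasp_force: 51.7
```

apply_moves --pt "0 0 0 0 0 0" --pt "0 0 0 0 0 0" --pt "0 0 0 0 0 0" --pt "0 0 0 0 0 0" --pt "0 0 -0.05 0 0 0" --pt "0 0 -0.15 0 0 0" --pt "0 0 -0.233 0 0 0" --pt "0 0 -0.233 0 0 0" --jaw 1

```text
time: 12.25
eef_pos: [0.6033, -0.1239, 0.1328]
eef_rot: [-3.14, 0.006, 2.987]
ft_force: [0.2, 2.0, -0.5]
grip_width: 0.0854
grasp_force: 0.0
```

Run:
```python
from h import *
y=np.radians(-8.8); ux=np.array([np.cos(y),np.sin(y)])
st=get_state(); O=np.array([.6025,-.1237])+.058*ux
g=O-.155*ux; print(g); print(*gplan([*g,.13],171.2))
w=cam('wrist');s=cam('scene')
cv=np.zeros((600,800,3),np.uint8); cv[:360,:480]=cv2.resize(w['frame'][:,:,::-1],(480,360)); cv[:,480:]=cv2.resize(s['frame'][130:280,310:390,::-1],(320,600)); cv2.imwrite('pics/d1.png',cv)
```

```text
[ 0.50664185 -0.10886037]
[ 3.262e-01 -1.000e-04  7.300e-03 -3.000e-04  9.000e-04 -1.000e-04] [ 0.60334088 -0.12386073  0.13275049] [-179.90168452    0.32762666  171.15943624]
```

View pics/d1.png

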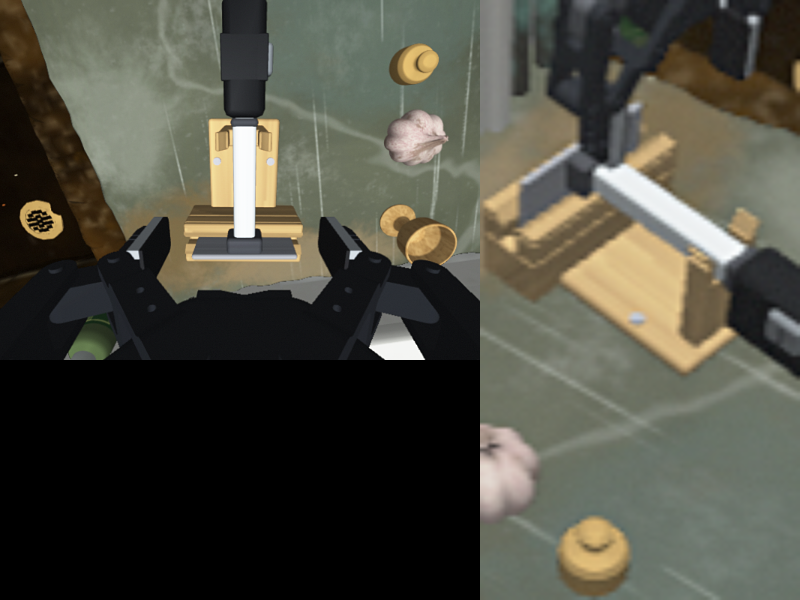

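Picture: the blade is down in the slot (wrist crop: blade from (188,258) to (300,260)), the tube lies between the prongs, and the telescope is pushed in. Next, a depth check and moving above the grip.

Run:
```python
from h import *
w=cam('wrist'); a=np.radians(-8.8); o=np.array([.6598,-.1326,0])
for z in(.072,.080):
    print(z,[np.round(proj(w,o+R.from_euler('z',a).apply(p))*.75) for p in((.0025,.045,z),(.0025,-.045,z),(-.155,.015,z+.002),(-.155,-.015,z+.002),(-.195,0,z+.002))])
```

```text
0.072 [array([297., 267.]), array([190., 268.]), array([266.,  64.]), array([221.,  65.]), array([243.,  -5.])]
0.08 [array([299., 274.]), array([188., 274.]), array([267.,  63.]), array([220.,  63.]), array([243., -10.])]
```

apply_moves --pt "0.1 0 0.005 0 0 0" --pt "0.2 0 0.007 0 0 0" --pt "0.3 0 0.007 0 0 0" --pt "0.326 0 0.007 0 0 0" --pt "0.326 0 0.007 0 0 0" --pt "0.326 0 0.007 0 0 0"

```text
time: 13.15
eef_pos: [0.5063, -0.1087, 0.1274]
eef_rot: [-3.14, 0.002, 2.987]
ft_force: [-0.3, 0.5, 0.7]
grip_width: 0.0855
grasp_force: 0.0
```

Run:
```python
from h import *
print(*gplan([.5066,-.1089,.06],171.2))
w=cam('wrist'); a=np.radians(-8.8); o=np.array([.6598,-.1326,0])
im=w['frame'].astype(int)
for p in((-.155,.015,.074),(-.155,-.015,.074),(-.155,.02,.06),(-.116,0,.068)): print(p,proj(w,o+R.from_euler('z',a).apply(p)))
m=(im.max(2)<60).astype(np.uint8)[150:330]; 
print([ (r+150,np.nonzero(m[r,240:420])[0][[0,-1]]+240) for r in range(0,180,12) if m[r,240:420].any()])
m=((im.min(2)>125)&(np.ptp(im,axis=2)<40)).astype(np.uint8); k=cv2.connectedComponentsWithStats(m)
for st,ce in zip(k[2],k[3]):
    if 100<st[4]<20000: print(st,ce)
```

```text
[-8.000e-04 -2.000e-04  2.246e-01 -2.000e-04  2.000e-04 -1.000e-04] [ 0.5062692  -0.10869962  0.12738679] [-1.79914414e+02  8.85248135e-02  1.71163310e+02]
(-0.155, 0.015, 0.074) [351.04536431 269.9308549 ]
(-0.155, -0.015, 0.074) [298.17536382 269.97141248]
(-0.155, 0.02, 0.06) [357.56637872 261.33154074]
(-0.116, 0, 0.068) [324.71849186 325.28937362]
[(186, array([309, 341])), (198, array([301, 350])), (210, array([299, 351])), (222, array([299, 351])), (234, array([300, 351])), (246, array([297, 353])), (258, array([298, 353])), (270, array([298, 352])), (282, array([298, 353])), (294, array([302, 349])), (306, array([301, 349])), (318, array([305, 347]))]
[ 39   0  26  74 204] [51.01960784 34.94117647]
[ 258    0   67   30 1636] [293.53361858  12.59779951]
[543   0   6 112 374] [545.51069519  58.60427807]
[ 209   35   88  221 2422] [240.00949628 168.81791908]
[490  36  14 160 653] [493.16232772 111.60336907]
[279 140  17  83 253] [287.06324111 179.49011858]
[321 157  10  36 334] [325.4011976  175.01497006]
[  88  210  164  152 9772] [165.67151044 271.99089235]
[594 230   9  85 185] [597.71891892 271.94054054]
[354 243   5  33 109] [355.77981651 259.93577982]
[517 249   4  36 109] [518.77981651 267.74311927]
[360 259  81 136 676] [411.29733728 306.44526627]
[ 502  284  130  100 3589] [549.9846754  321.78712733]
[451 294  46  20 134] [475.70895522 302.89552239]
[ 312  330   28   63 1710] [325.29473684 360.26374269]
[169 334  17  12 128] [179.0859375 338.6328125]
[466 334  16  12 128] [471.5546875 338.578125 ]
```

apply_moves --pt "0 0 0.08 0 0 0" --pt "0 0 0.16 0 0 0" --pt "0 0 0.21 0 0 0" --pt "0 0 0.224 0 0 0" --pt "0 0 0.224 0 0 0"

```text
time: 13.82
eef_pos: [0.5056, -0.1087, 0.0604]
eef_rot: [-3.14, 0.001, 2.987]
ft_force: [-0.0, 0.7, -0.1]
grip_width: 0.0855
grasp_force: 0.0
```

apply_moves --pt "0 0 0 0 0 0" --pt "0 0 0 0 0 0" --pt "0 0 0 0 0 0" --pt "0 0 0 0 0 0" --pt "0 0 0 0 0 0" --pt "0 0 0 0 0 0" --pt "0 0 0 0 0 0" --pt "0 0 0 0 0 0" --jaw -1 --force 50

```text
time: 14.82
eef_pos: [0.5054, -0.1089, 0.0609]
eef_rot: [-3.14, 0.002, 2.987]
ft_force: [-2.1, -1.0, 5.2]
grip_width: 0.0292
grasp_force: 54.1
```

apply_moves --pt "0.015 0 0 0 0 0" --pt "0.03 0 0 0 0 0" --pt "0.045 0 0 0 0 0" --pt "0.06 0 0 0 0 0" --pt "0.06 0 0 0 0 0"

```text
time: 15.45
eef_pos: [0.4867, -0.1058, 0.0603]
eef_rot: [-3.14, 0.0, 2.987]
ft_force: [-2.0, -1.3, 7.0]
grip_width: 0.0292
grasp_force: 54.2
```

apply_moves --pt "0.025 0 0 0 0 0" --pt "0.05 0 0 0 0 0" --pt "0.075 0 0 0 0 0" --pt "0.1 0 0 0 0 0" --pt "0.125 0 0 0 0 0" --pt "0.15 0 0 0 0 0" --pt "0.165 0 0 0 0 0" --pt "0.165 0 0 0 0 0"

```text
time: 16.45
eef_pos: [0.4375, -0.098, 0.06]
eef_rot: [-3.14, -0.001, 2.987]
ft_force: [-1.5, 0.5, 2.0]
grip_width: 0.0293
grasp_force: 53.5
```

apply_moves --pt "0.005 0 0 0 0 0" --pt "0.008 0 0 0 0 0" --pt "0.008 0 0 0 0 0" --pt "0.008 0 0 0 0 0"

```text
time: 16.95
eef_pos: [0.4363, -0.0979, 0.0602]
eef_rot: [-3.14, 0.001, 2.987]
ft_force: [2.0, -0.2, 0.5]
grip_width: 0.0295
grasp_force: 53.5
```

Run:
```python
from h import *
st=get_state(); print(st['eef_pos'],st['ft_force'],st['grasp_force'])
w=cam('wrist');s=cam('scene')
cv=np.zeros((600,800,3),np.uint8); cv[:360,:480]=cv2.resize(w['frame'][:,:,::-1],(480,360)); cv[:,480:]=cv2.resize(s['frame'][130:280,310:390,::-1],(320,600)); cv2.imwrite('pics/e1.png',cv)
```

```text
[ 0.43631008 -0.09789475  0.06019738] [ 1.96066508 -0.18368427  0.46671497] 53.45081761479378
```

View pics/e1.png

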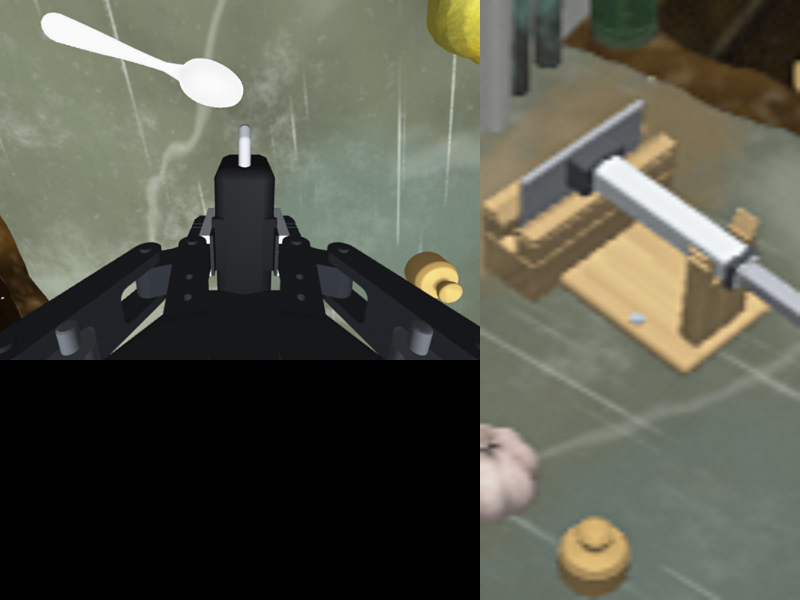

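The blade is still in the slot with the inner tube drawn out. One small pull to confirm the end stop.

apply_moves --pt "0.004 0 0 0 0 0" --pt "0.007 0 0 0 0 0" --pt "0.007 0 0 0 0 0" --pt "0.007 0 0 0 0 0"

```text
time: 17.55
eef_pos: [0.4352, -0.0978, 0.0604]
eef_rot: [-3.14, 0.003, 2.987]
ft_force: [6.3, -0.3, -2.2]
grip_width: 0.0295
grasp_force: 53.0
```

apply_moves --pt "-0.003 0 0 0 0 0" --pt "-0.003 0 0 0 0 0" --pt "-0.003 0 0 0 0 0"

```text
time: 17.92
eef_pos: [0.4353, -0.0978, 0.0603]
eef_rot: [-3.14, 0.001, 2.987]
ft_force: [4.1, -0.3, -1.1]
grip_width: 0.0297
grasp_force: 53.2
```

```bash
python3 -c "
from h import *
s=get_state(); print(s['eef_pos'],s['ft_force'],s['grasp_force'],order.finish_job())"
```

```text
the job is handed in; nothing more can be done
[ 0.43526291 -0.09775798  0.0603113 ] [ 4.07977385 -0.34231746 -1.06083178] 53.210591822862625 None
```

I handed the job in at about 18 s with the blade seated in the dock slot and the handle in the rest, the grip drawn out about 70 mm to the second stop and still held at about 53 N; no verdict came back.

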